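# Clear the rusk bench

## Robot

A 6-joint arm with a two-finger parallel gripper is mounted at the origin on the work surface. World frame = base frame: x ahead of the robot, y to its left, z up, the work surface at z = 0. Lengths are in m, angles in degrees, forces in N, time in s.
With the tool pointing down it reaches from about 0.25 to 0.725 m from the base axis. Payload 9.7 kg.
Tool frame: the origin (TCP) lies on the centre line of the jaws, within the pads' length; the fingertips stand 19 mm ahead of it and the grasp point (between the pads) is the TCP (bot.tcp_to_tips is the z of the fingertips in the tool frame, in m); z points along the fingers, y is the line along which they close (so a half turn about z gives the same grasp; the last joint's range is limited). The gripper opens to 85 mm and grips with 20 to 120 N. Pads are 22 mm wide; open, the fingers measure 114 mm over their backs; the gripper's body (76 mm by 85 mm) begins 54 mm behind the grasp point. The pads swing forward as they close: fully open they stand 13 mm farther back than shut.
Start: joints at [-66.177, 4.979, 10.078, 95.1, 0, 90], TCP at [0.222, -0.503, 0.25] pointing down, gripper open.
Joint ranges: [-179.16, 179.16], [-48.56, 103.87], [-65.8, 70.77], [-126.05, 130.52], [-82.76, 87.17], [-180, 180]. Speed limits (degrees/s): [127.2, 127.2, 147.25, 180, 180, 180].

## Interface

Orientations are given as [roll, pitch, yaw] about the fixed x, y, z axes, in that order (R = Rz(yaw) Ry(pitch) Rx(roll)).
In Python, from workcell import bot gives the robot as it stands. The module is installed in compiled form; this text tells all that it offers.
- The arm moves only by the tool play_rows, never from a script. Its argument "increments" is a list of rows, each an object with "slide": the shift along the tool's x, y, z in mm, a list of three; "angular": the turn, a rotation vector about the tool's x, y, z in degrees, a list of three; "claw": the opening, from -1 (shut) to 1 (fully open). In form: [{"slide": [x, y, z], "angular": [rx, ry, rz], "claw": claw}, ...]. A call has 1 to 8 rows; each row shifts and turns the commanded pose from where the row before left it, along the tool's axes as they then stand; what a row does not reach is not made up. A row lasts 1/10 s, in which the tool goes at most 50 mm and 8.59 degrees, less where a joint would pass 70% of its speed; a pose out of reach is approached as far as the arm can. A call is refused whole if a number of a shift passes 50 or a number of a turn 8.59, either way. A call with a gripper value outside its range is refused whole. The fingers move at their own pace and stop on an object; "squeeze" is the grip in N (left out, the last holds). Time passes only in rows, so rows that do not move let the fingers close. It gives the time, the measured TCP pose, the force, the opening and the grip force at its end, in the units of the state.
- bot.get_obs(): the state, without advancing time (a new reading comes with each control period).
- bot.camera(name): name is "scene" or "top" or "wrist"; returns the picture (384x512x3 uint8, red, green, blue); there is no depth.
- bot.camera_info(name): a dict with "fovy" (degrees; the focal length in pixels is half the picture's height over the tangent of half this angle, whatever the lens; pixels are square), "cx", "cy" (the principal point, pixels), "R" (3x3) and "t" (3): a world point X has camera coordinates R X + t. Camera axes: x right, y down, z forward; pixel columns grow to the right and rows downward; lengths in m; the calibration is good to about 2 mm. A picture is of the moment at which its call begins: read the wrist's pose just before it. camera_info takes no time and is no camera call; for the wrist camera it gives the pose at the moment of the call.
- bot.job_done(): hands the job in; it is judged then, once.
The state is a dict: "time": time; "q": joint angles; "qd": joint speeds; "joint_efforts": joint torques, N m; "ee_pos": TCP position; "tcp_rot": TCP orientation; "wrist_force": force on the tool from outside, world axes, zero at the start; "torque": the same for the moment, N m; "opening": finger opening in m; "grasp_force": force on a finger pad.
Only numpy, scipy, OpenCV 4.12 (cv2) and the standard library are available. Lean on these libraries where they do the work, as an engineer would, in place of code of your own. Each camera call takes 0.05 s, during which the arm holds its last target. There are 200 camera calls.

## Task

Clear the bakery bench after the rusk bake. Push every misbaked crispbread round over the far edge of the bench so that it drops into the waste tub below (slide them along the bench, do not pick them up); carry the tray by its bar over the wooden crate and tip it so that all its rusks slide off into the crate. Set the empty tray down level, bottom down, on the cleared bench in front of the waste tub, mark the filled crate by sliding the dark batch board down into the tight slot of the block on the crate until it is fully home, and leave the other things on the bench where they are.

Things in the scene. Friction and masses are not known exactly. Their poses are not given: they have to be found in the camera images.
- tub: Grey plastic waste tub, open on top, fixed just beyond and below the bench's far edge (a straight edge along y at x = 0.66 m; bench top z = 0). Outside 250 (x) by 360 (y) by 130 mm high, walls 5 mm. Origin: middle of the top of its near wall, 7 mm beyond the edge and 35 mm below the bench top; the tub extends from there to +x and down. Its y varies; axes parallel to the world's.
- round0: Brown misbaked crispbread round, a flat hard disc 95 mm in diameter and 14 mm thick with small dimples, 75 g, lying flat on the bench between the robot and the far edge; two to four are present. Origin: centre of its underside, z up.
- round1: Brown misbaked crispbread round, a flat hard disc 95 mm in diameter and 14 mm thick with small dimples, 75 g, lying flat on the bench between the robot and the far edge; two to four are present. Origin: centre of its underside, z up.
- round2: Brown misbaked crispbread round, a flat hard disc 95 mm in diameter and 14 mm thick with small dimples, 75 g, lying flat on the bench between the robot and the far edge; two to four are present. Origin: centre of its underside, z up.
- round3: Brown misbaked crispbread round, a flat hard disc 95 mm in diameter and 14 mm thick with small dimples, 75 g, lying flat on the bench between the robot and the far edge; two to four are present. Origin: centre of its underside, z up.
- tray: Aluminium tray standing on the bench, 160 mm (its x) by 140 mm (its y), about 320 g; floor 4 mm thick, walls to 26 mm above the underside on three sides, none at its +x end, over which the rusks slide off once that end is tipped down about 50 degrees (friction about 0.6). Origin: centre of its underside, z up.
- bar (a point): Middle of the tray's dark wooden carrying bar, which runs along the tray's y from side to side, 14 mm wide (tray x) by 18 mm high, centre 95 mm above the tray's underside at tray x = -5 mm, nearly above the centre of mass; held at its ends by two 4 mm uprights 136 mm apart. Axes as the tray's.
- rusk0: Golden-brown rusk, a hard block 40 by 26 by 24 mm, 22 g, lying on the tray's floor; three to five are present. Origin: centre of its underside.
- rusk1: Golden-brown rusk, a hard block 40 by 26 by 24 mm, 22 g, lying on the tray's floor; three to five are present. Origin: centre of its underside.
- rusk2: Golden-brown rusk, a hard block 40 by 26 by 24 mm, 22 g, lying on the tray's floor; three to five are present. Origin: centre of its underside.
- rusk3: Golden-brown rusk, a hard block 40 by 26 by 24 mm, 22 g, lying on the tray's floor; three to five are present. Origin: centre of its underside.
- rusk4: Golden-brown rusk, a hard block 40 by 26 by 24 mm, 22 g, lying on the tray's floor; three to five are present. Origin: centre of its underside.
- crate: Wooden crate, open on top, fixed on the bench to the left of the tray; 210 mm (its x) by 190 mm (its y) by 80 mm high, walls 7 mm. A dark block 40 mm deep, 112 mm long and 55 mm high, with a slot in its top, is fixed to the outside of its far (+x) wall. Origin: centre of the crate's underside, z up; position and yaw (small) vary.
- slot (a point): Centre of the floor of the slot in the crate's block, at crate x = 125 mm, y = 0, 12 mm above the bench. The slot is 11.5 mm wide (crate x) by 96 mm long (crate y), open upward, 43 mm deep from the block's top. Axes as the crate's.
- board: Dark batch board, a rigid slab 8 mm thick (its x), 90 mm wide (its y), 120 mm high, 120 g, standing upright and loose in a metal rest near the far edge. Origin: centre of its lower edge, z up; either face may point either way in the slot.
- rest: Low bare-metal rest fixed on the bench, 34 mm (its x) by 114 mm by 30 mm high, with a groove 14 mm wide and 22 mm deep in which the board stands 8 mm above the bench. Origin: centre of its underside.
- jar: Small glass jar with a steel lid, 44 mm across, 60 mm high; stays where it is. Origin: centre of its underside.
- timer: White kitchen timer, 35 by 60 by 50 mm high; stays where it is. Origin: centre of its underside.
- scraper: Dough scraper lying flat, steel blade 100 mm wide with a round wooden handle 20 mm thick; stays where it is. Origin near its middle, on the bench.
- brush: Bench brush lying on the bench; stays where it is. Origin near its middle.
- scoop: Small steel scoop, a cup 48 mm across and 50 mm high with a flat handle, on the right; stays where it is. Origin: centre of the cup's underside.

How it is judged:
By the outcome, as a careful person would: the job done as asked, in the order asked, and still so for the second after the job is handed in, with the robot touching nothing.
Of round0, round1, round2, round3 only 2 to 4 are there at a start; the rules pass over those that are not, and their reading is None.
Of rusk0, rusk1, rusk2, rusk3, rusk4 only 3 to 5 are there at a start; the rules pass over those that are not, and their reading is None.
At some moment in a run one of round0, round1, round2, round3 may be knocked a few centimetres aside while the robot is not near it.
It also fails if it takes over 208 s, if anything falls off the work surface, if the arm or the gripper's body presses on something with over 40 N, if the wrist force passes 120 N, or if a joint passes its speed limit or range.

## Working session

There is one attempt and no reset: what is moved stays moved. The work goes in short steps, Python scripts to look and compute and a tool call to move; the robot and the scene stay as the last step left them, time stands still between calls to the robot, and variables do not carry over. Pictures are saved under pics/ and viewed, at most 14 in all, crops included, and the job is handed in when it is done.

Besides the shell and the picture viewer there is one more tool, called after ">>>" as a command line: name --argument value ..., lists and objects as JSON in quotes. play_rows: Moves the arm, as the interface text tells. Its arguments: {"type":"object","properties":{"increments":{"type":"array"},"squeeze":{"type":"number"}},"required":["increments"]}

```bash
mkdir -p pics
python3 - <<'E'
from workcell import bot
import cv2,numpy as np
o=bot.get_obs();print(o)
for n in("scene","top","wrist"):
    i=bot.camera_info(n);print(n,i)
    im=bot.camera(n);cv2.imwrite(f"pics/{n}0.png",im[:,:,::-1])
E
```

```text
{'time': 0.0, 'q': array([-6.61764782e+01,  5.00929068e+00,  1.00344440e+01,  9.51002016e+01,
       -4.74410986e-04,  8.99987247e+01]), 'qd': array([-0.06154565, -0.01254007,  0.03712244, -0.09525931, -0.01435009,
       -0.04888802]), 'joint_efforts': array([-1.58519371e-03, -5.20395076e+01,  4.64799428e+01,  1.63186959e-02,
       -7.32659851e-05,  3.85988244e-05]), 'ee_pos': array([ 0.22206899, -0.50294394,  0.24960033]), 'tcp_rot': array([-1.79924952e+02,  4.72740167e-04,  2.38247977e+01]), 'wrist_force': array([ 0.35213235, -0.27543296, -0.32444586]), 'torque': array([-0.00260846,  0.07343481,  0.06389751]), 'grasp_force': 0.0, 'opening': 0.0851547087238506}
scene {'fovy': 48.97207733663286, 'cx': 253.11474449338763, 'cy': 188.0267641479351, 'R': array([[-0.3973278 ,  0.91766161,  0.00527103],
       [ 0.79609254,  0.34753676, -0.49543402],
       [-0.45647266, -0.19265348, -0.86862958]]), 't': array([ 0.25963887, -0.34036594,  1.49197862])}
top {'fovy': 48.924742481056484, 'cx': 252.42395979925988, 'cy': 195.4503857395616, 'R': array([[ 0.00883372, -0.99978824, -0.01858624],
       [-0.98567739, -0.00557568, -0.16854968],
       [ 0.16841036,  0.01980896, -0.98551791]]), 't': array([-0.04182071,  0.49521901,  1.36404451])}
wrist {'fovy': 69.86453609966078, 'cx': 258.1690807885119, 'cy': 191.01609232863572, 'R': array([[ 0.40491735, -0.91435193, -0.00157921],
       [-0.88231611, -0.39118242,  0.26171472],
       [-0.23991712, -0.10457947, -0.96514399]]), 't': array([-0.55022925, -0.03550912,  0.37728615])}
```

View pics/top0.png

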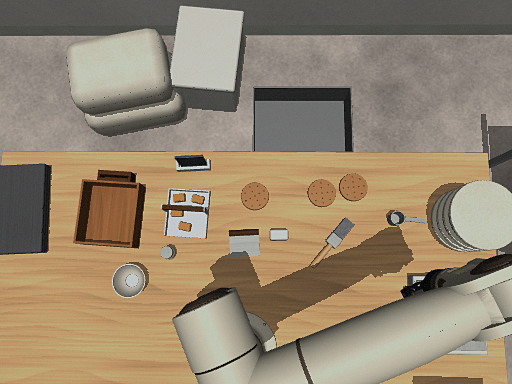

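View pics/scene0.png

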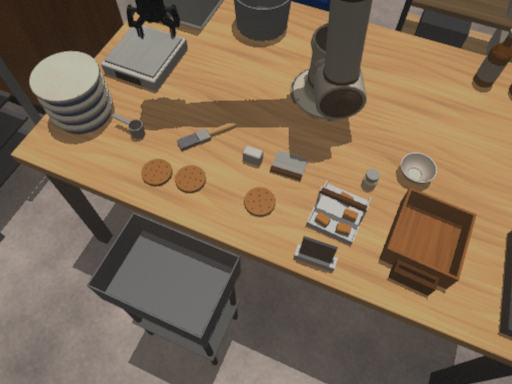

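```bash
cat > h.py <<'E'
import numpy as np,cv2
from workcell import bot
def cam(n):
    i=bot.camera_info(n);f=192/np.tan(np.radians(i["fovy"]/2))
    return np.array(i["R"]),np.array(i["t"]),f,i["cx"],i["cy"]
def p2w(c,u,v,z):
    R,t,f,cx,cy=c;d=R.T@np.array([(u-cx)/f,(v-cy)/f,1]);o=-R.T@t
    return o+d*(z-o[2])/d[2]
def w2p(c,X):
    R,t,f,cx,cy=c;p=R@np.asarray(X,float)+t;return np.array([cx+f*p[0]/p[2],cy+f*p[1]/p[2]])
def crop(src,dst,u0,v0,u1,v1,s):
    im=cv2.imread(src)[v0:v1,u0:u1];cv2.imwrite(dst,cv2.resize(im,None,fx=s,fy=s,interpolation=cv2.INTER_CUBIC))
E
python3 - <<'E'
from h import *
c=cam("top")
for u,v in((255,196),(321,193),(353,187)):print('round',p2w(c,u,v,.014).round(3))
for u,v in((254,87),(351,87)):print('tub',p2w(c,u,v,-.035).round(3))
crop("pics/top0.png","pics/top0c.png",70,145,220,265,5)
crop("pics/scene0.png","pics/scene0c.png",285,165,485,300,4)
E
```

```text
round [ 0.498 -0.046  0.014]
round [ 0.51  -0.27   0.014]
round [ 0.531 -0.379  0.014]
tub [ 0.913 -0.039 -0.035]
tub [ 0.913 -0.394 -0.035]
```

View pics/top0c.png

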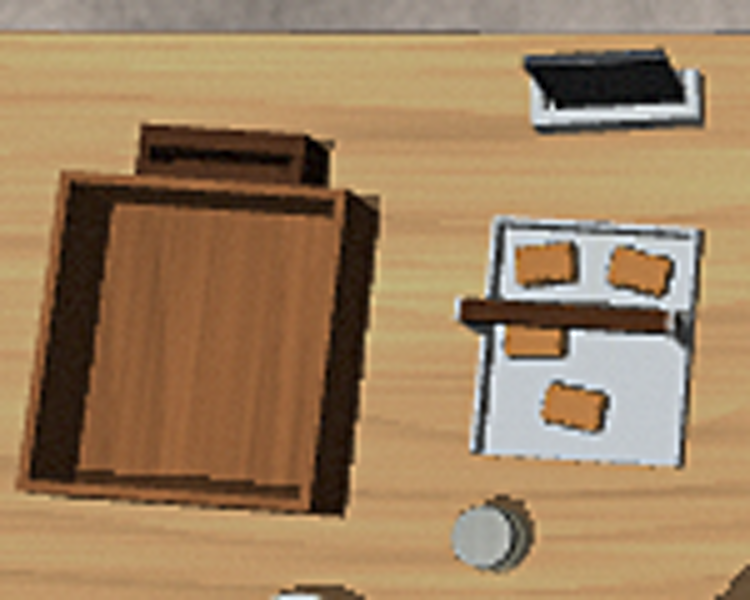

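View pics/scene0c.png

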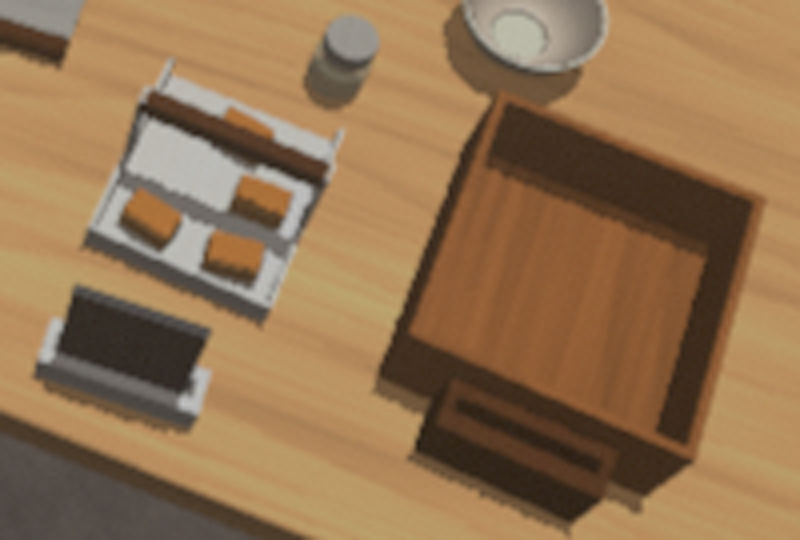

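```bash
cat > fit.py <<'E'
from h import *
from scipy.optimize import least_squares
T=lambda u,v:("top",(70+u/5,145+v/5)); S=lambda u,v:("scene",(285+u/4,165+v/4))
C={n:cam(n) for n in("top","scene")}
def fit(name,x0,obs):
    def pt(p,X):
        c,s=np.cos(p[2]),np.sin(p[2]);return [p[0]+c*X[0]-s*X[1],p[1]+s*X[0]+c*X[1],X[2]]
    f=lambda p:np.concatenate([w2p(C[o[0]],pt(p,X))-o[1] for o,X in obs])
    r=least_squares(f,x0,loss="soft_l1");print(name,r.x[:2].round(4),np.degrees(r.x[2]).round(2));print(r.fun.reshape(-1,2).round(1).tolist())
fit("crate",[.4,.5,0],[(T(62,172),(.105,.095,.08)),(T(350,190),(.105,-.095,.08)),(T(308,510),(-.105,-.095,.08)),(T(18,488),(-.105,.095,.08)),
 (S(505,95),(-.105,-.095,.08)),(S(765,203),(-.105,.095,.08)),(S(690,460),(.105,.095,.08)),(S(410,335),(.105,-.095,.08)),(T(150,155),(.125,.048,.055)),(T(295,160),(.125,-.048,.055)),(S(455,405),(.125,-.048,.055)),(S(605,465),(.125,.048,.055))])
fit("tray",[.47,.2,3.14],[(T(497,215),(-.08,-.07,.026)),(T(703,230),(-.08,.07,.026)),(T(683,466),(.08,.07,.0)),(T(472,452),(.08,-.07,.02)),
 (S(88,245),(-.08,.07,.0)),(S(265,325),(-.08,-.07,0)),(T(460,310),(-.005,-.068,.095)),(T(675,322),(-.005,.068,.095)),(S(147,100),(-.005,.068,.095)),(S(328,170),(-.005,-.068,.095))])
fit("board",[.6,.2,0],[(T(525,60),(0,.045,.128)),(T(662,52),(0,-.045,.128)),(S(75,290),(0,-.045,.128)),(S(210,330),(0,.045,.128))])
fit("rest",[.6,.2,0],[(T(697,70),(.017,-.057,.03)),(T(700,98),(-.017,-.057,.03)),(T(535,125),(-.017,.057,.03)),(S(38,365),(.017,-.057,.03)),(S(55,320),(-.017,-.057,.03)),(S(210,370),(-.017,.057,.03)),(S(195,415),(.017,.057,.03))])
c=C["top"]
for n,(u,v),z in(("scoop",(395,217),.05),("handle",(410,219),.02),("jar",(166,252),.06),("timer",(279,234),.05),("scrapL",(230,231),.01),("scrapR",(259,231),.01),("bowl",(129,280),.05),("brush",(347,222),.02),("platesL",(435,215),.1)):print(n,p2w(c,u,v,z).round(3))
print(bot.tcp_to_tips)
E
python3 fit.py
```

```text
crate [0.4324 0.4338] -3.73
[[-0.4, -1.2], [-0.8, -0.8], [-0.2, -0.5], [-0.9, -0.4], [-1.4, -2.1], [0.4, -1.8], [0.9, -0.2], [-0.7, -1.0], [-0.2, -1.1], [-0.9, -0.2], [0.0, -1.1], [-1.8, 0.1]]
tray [0.439  0.1825] 177.33
[[-1.4, 0.0], [-1.5, -0.9], [-0.0, -0.2], [-0.3, -0.1], [-1.1, -1.4], [-0.1, -1.7], [-0.1, 0.0], [-0.8, -0.2], [-1.1, -0.8], [-0.2, 0.8]]
board [0.6075 0.1655] 4.64
[[-0.8, -0.1], [-0.1, -0.6], [-0.5, -0.8], [0.1, -0.1]]
rest [0.6091 0.1673] 4.95
[[-0.5, -2.3], [-0.5, 1.8], [-0.8, -0.9], [-0.6, -0.4], [-1.5, -0.2], [-0.2, -0.3], [0.8, -0.2]]
scoop [ 0.425 -0.504  0.05 ]
handle [ 0.423 -0.563  0.02 ]
jar [0.306 0.239 0.06 ]
timer [ 0.367 -0.126  0.05 ]
scrapL [0.379 0.037 0.01 ]
scrapR [ 0.38  -0.061  0.01 ]
bowl [0.216 0.356 0.05 ]
brush [ 0.411 -0.354  0.02 ]
platesL [ 0.427 -0.613  0.1  ]
0.019
```

>>> play_rows --increments '[{"slide":[43,4.5,0],"angular":[0,0,0],"claw":0.1},{"slide":[43,4.5,0],"angular":[0,0,0],"claw":0.1},{"slide":[43,4.5,0],"angular":[0,0,0],"claw":0.1},{"slide":[43,4.5,0],"angular":[0,0,0],"claw":0.1},{"slide":[43,4.5,0],"angular":[0,0,0],"claw":0.1},{"slide":[43,4.5,0],"angular":[0,0,-5.5],"claw":0.1},{"slide":[0,0,30],"angular":[0,0,-5.5],"claw":0.1},{"slide":[0,0,0],"angular":[0,0,0],"claw":0.1}]'

```text
time: 0.95
ee_pos: [0.4692, -0.4221, 0.2158]
tcp_rot: [-179.6, 0.1, 35.0]
wrist_force: [0.7, 0.4, -0.7]
opening: 0.0468
grasp_force: 0.0
```

```bash
cat > see.py <<'E'
from h import *
import sys
o=bot.get_obs();print(o["time"],o["ee_pos"].round(4),o["tcp_rot"].round(2),o["opening"],o["wrist_force"].round(1))
c=cam("top");im=bot.camera("top");cv2.imwrite("pics/%s.png"%sys.argv[1],im[:,:,::-1])
h=cv2.cvtColor(im,cv2.COLOR_RGB2HSV);m=cv2.inRange(h,(4,90,60),(14,190,190));m[:155]=0;m[250:]=0;m[:,:215]=0
m=cv2.morphologyEx(m,cv2.MORPH_CLOSE,np.ones((5,5)))
n,l,s,ct=cv2.connectedComponentsWithStats(m)
for i in range(1,n):
    if s[i,4]>100:print(s[i].tolist(),p2w(c,*ct[i],.014).round(3))
E
python3 see.py t1
```

```text
0.95 [ 0.4692 -0.4221  0.2158] [-1.7963e+02  9.0000e-02  3.5020e+01] 0.046784783904493636 [ 0.7  0.4 -0.7]
[307, 164, 64, 66, 1592] [ 0.518 -0.329  0.014]
[241, 183, 28, 27, 588] [ 0.499 -0.044  0.014]
```

>>> play_rows --increments '[{"slide":[0,0,38],"angular":[0,0,0],"claw":0.1},{"slide":[0,0,38],"angular":[0,0,0],"claw":0.1},{"slide":[0,0,38],"angular":[0,0,0],"claw":0.1},{"slide":[0,0,38],"angular":[0,0,0],"claw":0.1},{"slide":[0,0,30],"angular":[0,0,0],"claw":0.1},{"slide":[0,0,10],"angular":[0,0,0],"claw":0.1},{"slide":[0,0,0],"angular":[0,0,0],"claw":0.1}]'

```text
time: 1.7
ee_pos: [0.4682, -0.4239, 0.0283]
tcp_rot: [-179.9, 0.0, 34.7]
wrist_force: [0.1, -0.5, -0.3]
opening: 0.0473
grasp_force: 0.0
```

>>> play_rows --increments '[{"slide":[15,0,0],"angular":[0,0,0],"claw":0.1},{"slide":[15,0,0],"angular":[0,0,0],"claw":0.1},{"slide":[18,0,0],"angular":[0,0,0],"claw":0.1},{"slide":[18,0,0],"angular":[0,0,0],"claw":0.1},{"slide":[18,0,0],"angular":[0,0,0],"claw":0.1},{"slide":[18,0,0],"angular":[0,0,0],"claw":0.1},{"slide":[18,0,0],"angular":[0,0,0],"claw":0.1},{"slide":[18,0,0],"angular":[0,0,0],"claw":0.1}]'

```text
time: 2.5
ee_pos: [0.5845, -0.3442, 0.0306]
tcp_rot: [179.8, -0.0, 34.8]
wrist_force: [-2.6, -3.0, 6.9]
opening: 0.0472
grasp_force: 3.5
```

```bash
python3 see.py t2
```

```text
2.5 [ 0.5845 -0.3442  0.0306] [ 1.7982e+02 -1.0000e-02  3.4850e+01] 0.047215975133863095 [-2.6 -3.   6.9]
[296, 177, 25, 24, 198] [ 0.527 -0.228  0.014]
[241, 183, 28, 27, 588] [ 0.499 -0.044  0.014]
```

View pics/t2.png

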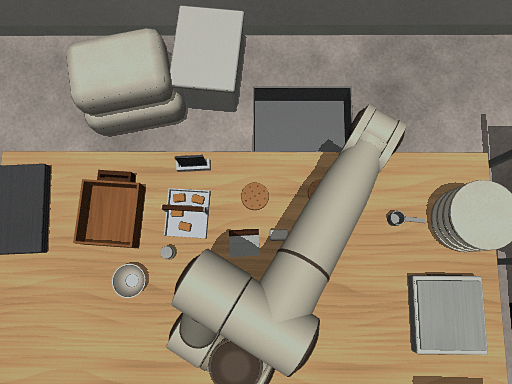

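Run:
```python
from h import *
o=bot.get_obs();print(o["ee_pos"].round(4))
cv2.imwrite("pics/s2.png",bot.camera("scene")[:,:,::-1]);crop("pics/s2.png","pics/s2c.png",110,100,310,240,4)
```

```text
[ 0.5866 -0.3426  0.0306]
```

View pics/s2c.png

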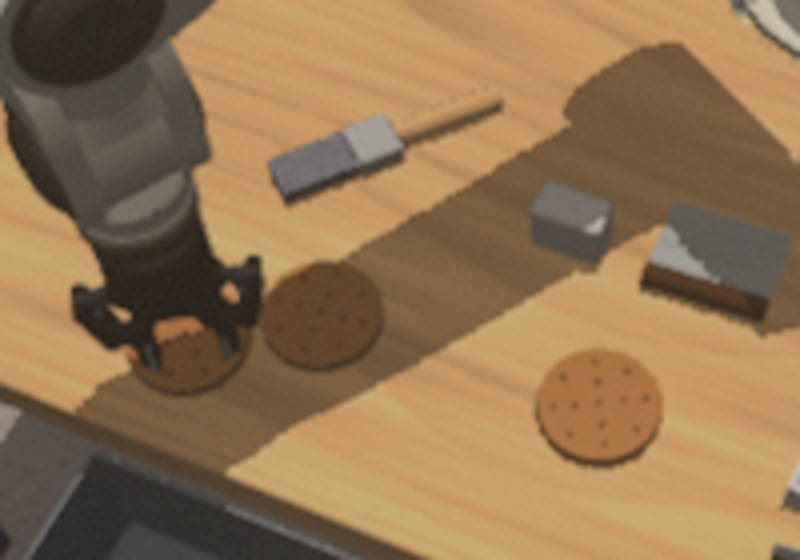

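Run:
```python
from h import *
c=cam("scene")
for u,v in((187,350),(322,315),(600,405)):print(p2w(c,110+u/4,100+v/4,.010).round(3))
```

```text
[ 0.584 -0.35   0.01 ]
[ 0.516 -0.27   0.01 ]
[ 0.502 -0.043  0.01 ]
```

>>> play_rows --increments '[{"slide":[0,0,-20],"angular":[0,0,0],"claw":0.1},{"slide":[-30,0,0],"angular":[0,0,0],"claw":0.1},{"slide":[-40,0,0],"angular":[0,0,0],"claw":0.1},{"slide":[-30,0,0],"angular":[0,0,0],"claw":0.1},{"slide":[0,0,12],"angular":[0,0,0],"claw":0.1},{"slide":[0,0,12],"angular":[0,0,0],"claw":0.1},{"slide":[0,0,2],"angular":[0,0,0],"claw":0.1},{"slide":[0,0,0],"angular":[0,0,0],"claw":0.1}]'

```text
time: 3.4
ee_pos: [0.501, -0.4007, 0.0214]
tcp_rot: [-179.9, 0.0, 34.9]
wrist_force: [-0.0, -0.2, -0.0]
opening: 0.0468
grasp_force: 0.0
```

>>> play_rows --increments '[{"slide":[15,4,0],"angular":[0,0,0],"claw":0.1},{"slide":[15,0,0],"angular":[0,0,0],"claw":0.1},{"slide":[15,0,0],"angular":[0,0,0],"claw":0.1},{"slide":[20,0,0],"angular":[0,0,0],"claw":0.1},{"slide":[20,0,0],"angular":[0,0,0],"claw":0.1},{"slide":[20,0,0],"angular":[0,0,0],"claw":0.1},{"slide":[20,0,0],"angular":[0,0,0],"claw":0.1},{"slide":[20,0,0],"angular":[0,0,0],"claw":0.1}]'

```text
time: 4.2
ee_pos: [0.6231, -0.3212, 0.0222]
tcp_rot: [-180.0, 0.0, 34.8]
wrist_force: [0.2, -0.7, 2.1]
opening: 0.0468
grasp_force: 0.5
```

>>> play_rows --increments '[{"slide":[20,0,0],"angular":[0,0,0],"claw":0.1},{"slide":[10,0,0],"angular":[0,0,0],"claw":0.1},{"slide":[0,0,0],"angular":[0,0,0],"claw":0.1},{"slide":[0,0,0],"angular":[0,0,0],"claw":0.1}]'

```text
time: 4.6
ee_pos: [0.646, -0.3053, 0.022]
tcp_rot: [-180.0, 0.0, 34.8]
wrist_force: [0.5, -0.6, -0.2]
opening: 0.047
grasp_force: 0.0
```

Run:
```python
from h import *
o=bot.get_obs();print(o["ee_pos"].round(4))
cv2.imwrite("pics/s3.png",bot.camera("scene")[:,:,::-1]);crop("pics/s3.png","pics/s3c.png",90,100,290,300,3)
```

```text
[ 0.646  -0.3053  0.022 ]
```

View pics/s3c.png

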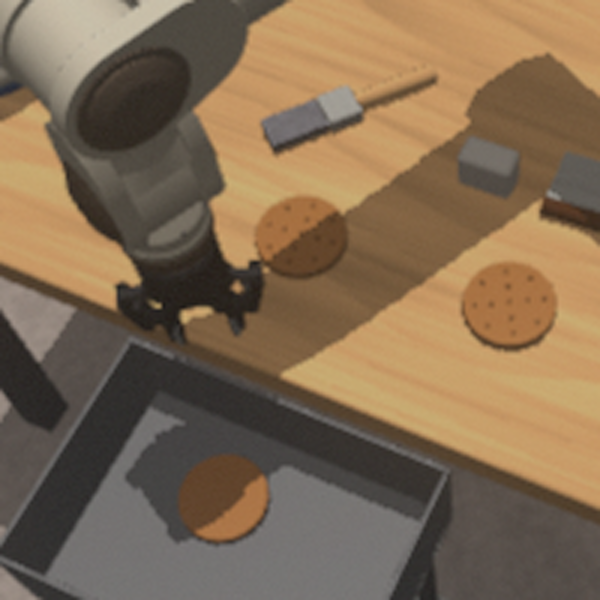

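>>> play_rows --increments '[{"slide":[0,0,-40],"angular":[0,0,7],"claw":0.1},{"slide":[0,0,-40],"angular":[0,0,7],"claw":0.1},{"slide":[0,0,0],"angular":[0,0,7],"claw":0.1},{"slide":[0,0,0],"angular":[0,0,7],"claw":0.1},{"slide":[0,0,0],"angular":[0,0,6.8],"claw":0.1},{"slide":[-40,-9,0],"angular":[0,0,0],"claw":0.1},{"slide":[-45,-9,0],"angular":[0,0,0],"claw":0.1},{"slide":[-45,-9,0],"angular":[0,0,0],"claw":0.1}]'

```text
time: 5.45
ee_pos: [0.514, -0.2784, 0.1017]
tcp_rot: [-180.0, 0.0, -0.0]
wrist_force: [0.8, -1.2, 1.0]
opening: 0.0468
grasp_force: 0.0
```

>>> play_rows --increments '[{"slide":[-45,-8,0],"angular":[0,0,0],"claw":0.1},{"slide":[-31,0,0],"angular":[0,0,0],"claw":0.1},{"slide":[0,0,30],"angular":[0,0,0],"claw":0.1},{"slide":[0,0,30],"angular":[0,0,0],"claw":0.1},{"slide":[0,0,20],"angular":[0,0,0],"claw":0.1},{"slide":[0,0,0],"angular":[0,0,0],"claw":0.1},{"slide":[0,0,0],"angular":[0,0,0],"claw":0.1}]'

```text
time: 6.15
ee_pos: [0.4398, -0.2707, 0.0229]
tcp_rot: [180.0, -0.0, -0.0]
wrist_force: [0.2, 0.3, -0.4]
opening: 0.0468
grasp_force: 0.0
```

>>> play_rows --increments '[{"slide":[12,0,0],"angular":[0,0,0],"claw":0.1},{"slide":[12,0,0],"angular":[0,0,0],"claw":0.1},{"slide":[18,0,0],"angular":[0,0,0],"claw":0.1},{"slide":[20,0,0],"angular":[0,0,0],"claw":0.1},{"slide":[20,0,0],"angular":[0,0,0],"claw":0.1},{"slide":[20,0,0],"angular":[0,0,0],"claw":0.1},{"slide":[20,0,0],"angular":[0,0,0],"claw":0.1},{"slide":[20,0,0],"angular":[0,0,0],"claw":0.1}]'

```text
time: 6.95
ee_pos: [0.5845, -0.2702, 0.0229]
tcp_rot: [180.0, -0.1, 0.1]
wrist_force: [0.2, 0.0, 0.7]
opening: 0.0469
grasp_force: 0.5
```

>>> play_rows --increments '[{"slide":[20,0,0],"angular":[0,0,0],"claw":0.1},{"slide":[20,0,0],"angular":[0,0,0],"claw":0.1},{"slide":[20,0,0],"angular":[0,0,0],"claw":0.1},{"slide":[8,0,0],"angular":[0,0,0],"claw":0.1},{"slide":[0,0,0],"angular":[0,0,0],"claw":0.1},{"slide":[0,0,0],"angular":[0,0,0],"claw":0.1},{"slide":[0,0,-40],"angular":[0,0,0],"claw":0.1},{"slide":[0,0,-40],"angular":[0,0,0],"claw":0.1}]'

```text
time: 7.75
ee_pos: [0.6486, -0.27, 0.1021]
tcp_rot: [-179.9, 0.2, -0.0]
wrist_force: [1.1, -0.1, 0.0]
opening: 0.047
grasp_force: 0.0
```

```bash
python3 see.py t4;python3 - <<'E'
from h import *
im=bot.camera("scene");cv2.imwrite("pics/s4.png",im[:,:,::-1])
h=cv2.cvtColor(im,cv2.COLOR_RGB2HSV);m=cv2.inRange(h,(4,90,60),(14,200,200));m[:,285:]=0
n,l,s,ct=cv2.connectedComponentsWithStats(m)
c=cam("scene")
for i in range(1,n):
    if s[i,4]>100:print(s[i].tolist(),p2w(c,*ct[i],.014).round(3))
E
```

```text
7.75 [ 0.6486 -0.27    0.1021] [-1.7993e+02  1.7000e-01 -0.0000e+00] 0.046995210955812716 [ 1.1 -0.1  0. ]
[241, 183, 35, 27, 651] [ 0.497 -0.05   0.014]
[232, 220, 36, 15, 104] [ 0.384 -0.034  0.014]
[0, 21, 24, 26, 172] [ 0.204 -1.202  0.014]
[16, 73, 23, 32, 212] [ 0.421 -0.96   0.014]
[244, 188, 31, 28, 669] [ 0.505 -0.044  0.014]
[144, 252, 35, 30, 816] [ 0.799 -0.213  0.014]
```

>>> play_rows --increments '[{"slide":[-35,-41.7,0],"angular":[0,0,0],"claw":0.1},{"slide":[-35,-41.7,0],"angular":[0,0,0],"claw":0.1},{"slide":[-35,-41.7,0],"angular":[0,0,0],"claw":0.1},{"slide":[-35,-41.7,0],"angular":[0,0,0],"claw":0.1},{"slide":[-35,-41.7,0],"angular":[0,0,0],"claw":0.1},{"slide":[-35,-41.7,0],"angular":[0,0,0],"claw":0.1},{"slide":[0,0,0],"angular":[0,0,7],"claw":0.1},{"slide":[0,0,0],"angular":[0,0,7],"claw":0.1}]'

```text
time: 8.65
ee_pos: [0.4494, -0.078, 0.1026]
tcp_rot: [-178.2, -0.0, -10.7]
wrist_force: [-0.1, -2.0, 0.5]
opening: 0.0464
grasp_force: 0.0
```

>>> play_rows --increments '[{"slide":[0,0,0],"angular":[0,0,6],"claw":0.1},{"slide":[0,0,0],"angular":[0,0,0],"claw":0.1}]'

```text
time: 8.85
ee_pos: [0.4419, -0.1084, 0.1023]
tcp_rot: [-177.2, 0.2, -15.4]
wrist_force: [0.6, 0.5, 0.2]
opening: 0.0474
grasp_force: 0.0
```

Run:
```python
from h import *
o=bot.get_obs();print(o["ee_pos"].round(4),o["tcp_rot"].round(1))
cv2.imwrite("pics/s5.png",bot.camera("scene")[:,:,::-1]);crop("pics/s5.png","pics/s5c.png",90,100,310,300,3)
```

```text
[ 0.4419 -0.1084  0.1023] [-177.2    0.2  -15.4]
```

View pics/s5c.png

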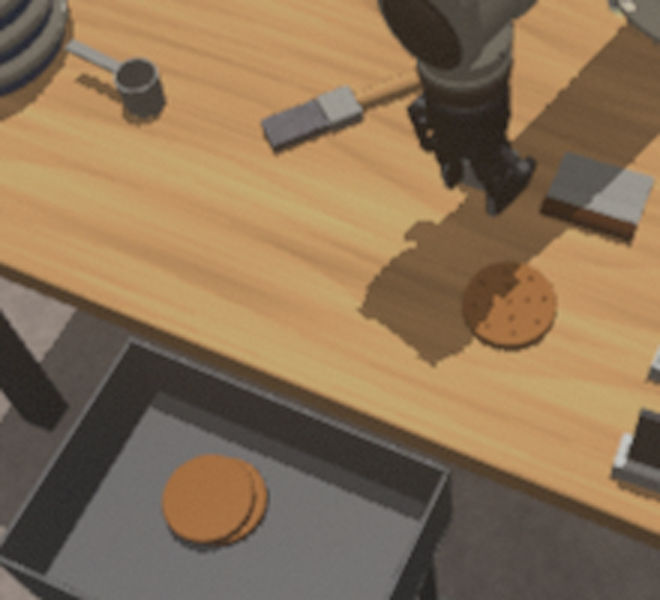

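>>> play_rows --increments '[{"slide":[-9,-28,0],"angular":[-2.8,0,0],"claw":0.1},{"slide":[-9,-28,0],"angular":[0,0,0],"claw":0.1},{"slide":[-9,-28,0],"angular":[0,0,4.6],"claw":0.1},{"slide":[0,0,0],"angular":[0,0,0],"claw":0.1}]'

```text
time: 9.3
ee_pos: [0.4178, -0.0913, 0.1052]
tcp_rot: [-176.7, 0.5, -14.3]
wrist_force: [0.4, -0.5, -0.1]
opening: 0.0471
grasp_force: 0.0
```

Run:
```python
from h import *
print(bot.get_obs()["q"].round(1))
```

```text
[-14.4 -11.9 -22.   80.3   3.3 179.9]
```

>>> play_rows --increments '[{"slide":[0,0,0],"angular":[0,0,-8.5],"claw":0.1},{"slide":[0,0,0],"angular":[-3,0,0],"claw":0.1},{"slide":[0,0,0],"angular":[0,0,-8.5],"claw":0.1},{"slide":[0,0,0],"angular":[0,0,-8.5],"claw":0.1},{"slide":[0,0,0],"angular":[0,0,-8.5],"claw":0.1},{"slide":[0,0,0],"angular":[0,0,-8.5],"claw":0.1},{"slide":[0,0,0],"angular":[0,0,-8.5],"claw":0.1},{"slide":[0,0,0],"angular":[0,0,-8.5],"claw":0.1}]'

```text
time: 10.1
ee_pos: [0.419, -0.0914, 0.1051]
tcp_rot: [-179.8, -0.3, 45.6]
wrist_force: [-1.2, 0.1, 1.3]
opening: 0.0469
grasp_force: 0.0
```

>>> play_rows --increments '[{"slide":[0,0,0],"angular":[0,0,-8.5],"claw":0.1},{"slide":[0,0,0],"angular":[0,0,-8.5],"claw":0.1},{"slide":[0,0,0],"angular":[0,0,-8.5],"claw":0.1},{"slide":[0,0,0],"angular":[0,0,-8.5],"claw":0.1},{"slide":[0,0,0],"angular":[0,0,-8.5],"claw":0.1},{"slide":[0,0,0],"angular":[0,0,-8.5],"claw":0.1},{"slide":[0,0,0],"angular":[0,0,-8.5],"claw":0.1},{"slide":[0,0,0],"angular":[0,0,-8.5],"claw":0.1}]'

```text
time: 10.9
ee_pos: [0.419, -0.0914, 0.1051]
tcp_rot: [179.8, -0.2, 113.6]
wrist_force: [0.0, -0.4, 0.0]
opening: 0.0471
grasp_force: 0.0
```

>>> play_rows --increments '[{"slide":[0,0,0],"angular":[0,0,-8.5],"claw":0.1},{"slide":[0,0,0],"angular":[0,0,-8.5],"claw":0.1},{"slide":[0,0,0],"angular":[0,0,-8.5],"claw":0.1},{"slide":[0,0,0],"angular":[0,0,-8.5],"claw":0.1},{"slide":[0,0,0],"angular":[0,0,-8.5],"claw":0.1},{"slide":[0,0,0],"angular":[0,0,0],"claw":0.1},{"slide":[0,0,0],"angular":[0,0,0],"claw":0.1}]'

```text
time: 11.6
ee_pos: [0.4188, -0.0917, 0.1051]
tcp_rot: [179.7, -0.1, 155.4]
wrist_force: [0.4, -0.5, 0.5]
opening: 0.0469
grasp_force: 0.0
```

>>> play_rows --increments '[{"slide":[4,25,0],"angular":[0,0,0],"claw":0.1},{"slide":[4,25,0],"angular":[0,0,0],"claw":0.1},{"slide":[5,26,0],"angular":[0,0,0],"claw":0.1},{"slide":[0,0,0],"angular":[0,0,0],"claw":0.1},{"slide":[0,0,30],"angular":[0,0,0],"claw":0.1},{"slide":[0,0,33],"angular":[0,0,0],"claw":0.1},{"slide":[0,0,20],"angular":[0,0,0],"claw":0.1},{"slide":[0,0,0],"angular":[0,0,0],"claw":0.1}]'

```text
time: 12.4
ee_pos: [0.4363, -0.0172, 0.0199]
tcp_rot: [179.8, -0.3, 155.5]
wrist_force: [0.2, -0.7, 0.4]
opening: 0.0471
grasp_force: 0.0
```

```bash
python3 see.py t6
```

```text
12.4 [ 0.4363 -0.0172  0.0199] [179.82  -0.32 155.46] 0.047067029759452754 [ 0.2 -0.7  0.4]
```

>>> play_rows --increments '[{"slide":[-12,0,0],"angular":[0,0,0],"claw":0.1},{"slide":[-12,0,0],"angular":[0,0,0],"claw":0.1},{"slide":[-18,0,0],"angular":[0,0,0],"claw":0.1},{"slide":[-20,0,0],"angular":[0,0,0],"claw":0.1},{"slide":[-20,0,0],"angular":[0,0,0],"claw":0.1},{"slide":[-20,0,0],"angular":[0,0,0],"claw":0.1},{"slide":[-20,0,0],"angular":[0,0,0],"claw":0.1},{"slide":[-20,0,0],"angular":[0,0,0],"claw":0.1}]'

```text
time: 13.25
ee_pos: [0.5699, -0.0769, 0.0233]
tcp_rot: [179.7, 0.0, 155.6]
wrist_force: [-0.8, -0.1, -0.4]
opening: 0.047
grasp_force: 0.5
```

>>> play_rows --increments '[{"slide":[-20,0,0],"angular":[0,0,0],"claw":0.1},{"slide":[-20,0,0],"angular":[0,0,0],"claw":0.1},{"slide":[-20,0,0],"angular":[0,0,0],"claw":0.1},{"slide":[-20,0,0],"angular":[0,0,0],"claw":0.1},{"slide":[-8,0,0],"angular":[0,0,0],"claw":0.1},{"slide":[0,0,0],"angular":[0,0,0],"claw":0.1},{"slide":[0,0,-40],"angular":[0,0,0],"claw":1},{"slide":[0,0,-40],"angular":[0,0,0],"claw":1}]'

```text
time: 14.05
ee_pos: [0.6464, -0.1123, 0.1021]
tcp_rot: [179.8, -0.2, 155.6]
wrist_force: [1.1, -0.0, 0.5]
opening: 0.074
grasp_force: 0.0
```

Run:
```python
from h import *
o=bot.get_obs();print(o["ee_pos"].round(4),o["tcp_rot"].round(1))
im=bot.camera("scene");cv2.imwrite("pics/s7.png",im[:,:,::-1])
h=cv2.cvtColor(im,cv2.COLOR_RGB2HSV);m=cv2.inRange(h,(4,90,60),(14,200,200));m[:,285:]=0
n,l,s,ct=cv2.connectedComponentsWithStats(m)
c=cam("scene")
for i in range(1,n):
    if s[i,4]>100:print(s[i].tolist(),p2w(c,*ct[i],.014).round(3))
```

```text
[ 0.6464 -0.1123  0.1021] [179.8  -0.2 155.6]
[16, 75, 25, 31, 212] [ 0.422 -0.96   0.014]
[144, 252, 35, 30, 839] [ 0.798 -0.213  0.014]
[183, 268, 30, 30, 710] [ 0.799 -0.101  0.014]
```

>>> play_rows --increments '[{"slide":[0,0,-40],"angular":[0,0,0],"claw":1},{"slide":[0,0,-40],"angular":[0,0,0],"claw":1},{"slide":[0,0,-40],"angular":[0,0,0],"claw":1},{"slide":[0,0,-28],"angular":[0,0,0],"claw":1},{"slide":[38,23,0],"angular":[0,0,0],"claw":1},{"slide":[38,23,0],"angular":[0,0,0],"claw":1},{"slide":[38,23,0],"angular":[0,0,0],"claw":1},{"slide":[38,23,0],"angular":[0,0,0],"claw":1}]'

```text
time: 14.9
ee_pos: [0.5455, 0.0344, 0.2511]
tcp_rot: [179.7, -0.0, 155.6]
wrist_force: [0.5, 0.7, 0.0]
opening: 0.0857
grasp_force: 0.0
```

>>> play_rows --increments '[{"slide":[38,23,0],"angular":[0,0,0],"claw":1},{"slide":[38,23,0],"angular":[0,0,0],"claw":1},{"slide":[38,23,0],"angular":[0,0,0],"claw":1},{"slide":[38,23,0],"angular":[0,0,-8],"claw":1},{"slide":[0,0,0],"angular":[0,0,-8],"claw":1},{"slide":[0,0,0],"angular":[0,0,-8],"claw":1},{"slide":[0,0,0],"angular":[0,0,-8],"claw":1},{"slide":[0,0,0],"angular":[0,0,-8],"claw":1}]'

```text
time: 15.7
ee_pos: [0.446, 0.18, 0.2518]
tcp_rot: [179.7, 0.2, -164.0]
wrist_force: [0.4, -0.6, -0.3]
opening: 0.085
grasp_force: 0.0
```

>>> play_rows --increments '[{"slide":[0,0,0],"angular":[0,0,-8],"claw":1},{"slide":[0,0,0],"angular":[0,0,-8],"claw":1},{"slide":[0,0,0],"angular":[0,0,-8],"claw":1},{"slide":[0,0,0],"angular":[0,0,-8],"claw":1},{"slide":[0,0,0],"angular":[0,0,-8],"claw":1},{"slide":[0,0,0],"angular":[0,0,-8],"claw":1},{"slide":[0,0,0],"angular":[0,0,-8],"claw":1},{"slide":[0,0,0],"angular":[0,0,-8],"claw":1}]'

```text
time: 16.5
ee_pos: [0.4461, 0.1798, 0.2518]
tcp_rot: [-180.0, 0.3, -100.1]
wrist_force: [-0.3, 0.1, -0.2]
opening: 0.0854
grasp_force: 0.0
```

>>> play_rows --increments '[{"slide":[0,0,0],"angular":[0,0,-8],"claw":1},{"slide":[0,0,0],"angular":[0,0,0],"claw":1},{"slide":[0,0,0],"angular":[0,0,0],"claw":1}]'

```text
time: 16.8
ee_pos: [0.4464, 0.1798, 0.2517]
tcp_rot: [-179.9, 0.3, -92.6]
wrist_force: [0.0, 0.2, 0.0]
opening: 0.0854
grasp_force: 0.0
```

```bash
cat > d.py <<'E'
# usage: d.py x y z roll pitch yaw : tool-frame slide (mm) & rotvec (deg) to target
from h import *
import sys
from scipy.spatial.transform import Rotation as Ro
a=list(map(float,sys.argv[1:]));o=bot.get_obs()
R=Ro.from_euler("xyz",o["tcp_rot"],degrees=True);T=Ro.from_euler("xyz",a[3:],degrees=True)
print(o["time"],o["ee_pos"].round(4),o["tcp_rot"].round(1),o["q"].round(1))
print("slide",(R.inv().apply(np.array(a[:3])-o["ee_pos"])*1000).round(1),"ang",(R.inv()*T).as_rotvec(degrees=True).round(1))
E
python3 d.py .444 .182 .25 180 0 -92.7
python3 - <<'E'
from h import *
cv2.imwrite("pics/w1.png",bot.camera("wrist")[:,:,::-1]);print(cam("wrist"))
E
```

```text
16.8 [0.4464 0.1798 0.2517] [-179.9    0.3  -92.6] [ 21.8  -4.6   0.7  95.    0.2 -65.6]
slide [-2.1  2.5  1.7] ang [-0.1  0.3  0.1]
(array([[-9.99012445e-01,  4.44312241e-02,  2.99897251e-05],
       [ 4.28426817e-02,  9.63115606e-01,  2.65655479e-01],
       [ 1.17745145e-02,  2.65394414e-01, -9.64068030e-01]]), array([ 0.43741757, -0.22658041,  0.32577182]), np.float64(274.89548978634406), 258.1690807885119, 191.01609232863572)
```

View pics/w1.png

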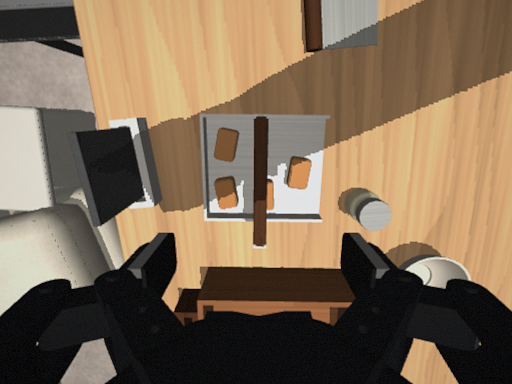

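Run:
```python
from h import *
c=cam("wrist")
a=p2w(c,261.5,117,.104);b=p2w(c,260,246,.104);print(a.round(4),b.round(4),((a+b)/2).round(4))
# tray corners
for u,v,z in((202,115,.026),(328,115,.026),(323,221,.026),(206,221,.026)):print(p2w(c,u,v,z).round(3))
for u,v in((125,118),(155,203)):print('rest',p2w(c,u,v,.03).round(3))
```

```text
[0.4398 0.1141 0.104 ] [0.4469 0.2483 0.104 ] [0.4433 0.1812 0.104 ]
[0.511 0.109 0.026]
[0.358 0.116 0.026]
[0.361 0.254 0.026]
[0.52  0.247 0.026]
rest [0.604 0.108 0.03 ]
rest [0.583 0.217 0.03 ]
```

>>> play_rows --increments '[{"slide":[-1.5,3,30],"angular":[0,0.3,0],"claw":1},{"slide":[0,0,40],"angular":[0,0,0],"claw":1},{"slide":[0,0,40],"angular":[0,0,0],"claw":1},{"slide":[0,0,30],"angular":[0,0,0],"claw":1},{"slide":[0,0,17],"angular":[0,0,0],"claw":1},{"slide":[0,0,0],"angular":[0,0,0],"claw":1}]'

```text
time: 17.45
ee_pos: [0.4423, 0.181, 0.0921]
tcp_rot: [179.8, -0.1, -92.5]
wrist_force: [-0.2, 1.1, 0.3]
opening: 0.0851
grasp_force: 0.0
```

>>> play_rows --squeeze 60 --increments '[{"slide":[0,0,0],"angular":[0,0,0],"claw":0.3},{"slide":[0,0,0],"angular":[0,0,0],"claw":0.0},{"slide":[0,0,0],"angular":[0,0,0],"claw":-0.3},{"slide":[0,0,0],"angular":[0,0,0],"claw":-0.5},{"slide":[0,0,0],"angular":[0,0,0],"claw":-0.7},{"slide":[0,0,0],"angular":[0,0,0],"claw":-1},{"slide":[0,0,0],"angular":[0,0,0],"claw":-1},{"slide":[0,0,0],"angular":[0,0,0],"claw":-1}]'

```text
time: 18.25
ee_pos: [0.4442, 0.1817, 0.0953]
tcp_rot: [-179.9, 0.0, -92.4]
wrist_force: [0.6, 0.3, 5.9]
opening: 0.0131
grasp_force: 59.9
```

>>> play_rows --squeeze 110 --increments '[{"slide":[0,0,0],"angular":[0,0,0],"claw":-1},{"slide":[0,0,0],"angular":[0,0,0],"claw":-1},{"slide":[0,0,0],"angular":[0,0,0],"claw":-1}]'

```text
time: 18.55
ee_pos: [0.4443, 0.1817, 0.0954]
tcp_rot: [-179.9, 0.0, -92.4]
wrist_force: [0.7, -0.8, 6.4]
opening: 0.0126
grasp_force: 108.1
```

>>> play_rows --increments '[{"slide":[0,0,-10],"angular":[0,0,0],"claw":-1},{"slide":[0,0,-18],"angular":[0,0,0],"claw":-1},{"slide":[0,0,-25],"angular":[0,0,0],"claw":-1},{"slide":[0,0,-25],"angular":[0,0,0],"claw":-1},{"slide":[0,0,-25],"angular":[0,0,0],"claw":-1},{"slide":[0,0,-20],"angular":[0,0,0],"claw":-1},{"slide":[0,0,-12],"angular":[0,0,0],"claw":-1},{"slide":[0,0,-10],"angular":[0,0,0],"claw":-1}]'

```text
time: 19.35
ee_pos: [0.4437, 0.1816, 0.24]
tcp_rot: [-180.0, -0.0, -92.4]
wrist_force: [0.6, -1.6, -4.5]
opening: 0.012
grasp_force: 107.6
```

>>> play_rows --increments '[{"slide":[-8,0,0],"angular":[0,0,0],"claw":-1},{"slide":[-14,1.2,0],"angular":[0,0,0],"claw":-1},{"slide":[-20,1.2,0],"angular":[0,0,0],"claw":-1},{"slide":[-24,1.2,0],"angular":[0,0,0],"claw":-1},{"slide":[-24,1.2,0],"angular":[0,0,0],"claw":-1},{"slide":[-24,1.2,0],"angular":[0,0,0],"claw":-1},{"slide":[-24,1.2,0],"angular":[0,0,0],"claw":-1},{"slide":[-24,1.2,0],"angular":[0,0,0],"claw":-1}]'

```text
time: 20.15
ee_pos: [0.4413, 0.3458, 0.238]
tcp_rot: [179.9, -0.1, -92.4]
wrist_force: [0.2, 0.3, -4.4]
opening: 0.0117
grasp_force: 107.6
```

>>> play_rows --increments '[{"slide":[-24,1.2,0],"angular":[0,0,0],"claw":-1},{"slide":[-22,1.2,0],"angular":[0,0,0],"claw":-1},{"slide":[-18,1.2,0],"angular":[0,0,0],"claw":-1},{"slide":[-14,1.2,0],"angular":[0,0,0],"claw":-1},{"slide":[-10,1,0],"angular":[0,0,1],"claw":-1},{"slide":[-2,0,0],"angular":[0,0,0],"claw":-1},{"slide":[0,0,0],"angular":[0,0,0],"claw":-1}]'

```text
time: 20.85
ee_pos: [0.44, 0.434, 0.2392]
tcp_rot: [-180.0, -0.0, -93.4]
wrist_force: [0.5, -0.9, -3.8]
opening: 0.012
grasp_force: 107.6
```

```bash
python3 d.py .44 .434 .225 180 0 -93.7
python3 - <<'E'
from h import *
cv2.imwrite("pics/w2.png",bot.camera("wrist")[:,:,::-1]);cv2.imwrite("pics/s8.png",bot.camera("scene")[:,:,::-1])
E
```

```text
20.85 [0.44   0.434  0.2392] [-180.    -0.   -93.4] [ 44.6  14.4  19.6  95.2  -0.  -42. ]
slide [ 0.  -0.  14.2] ang [-0.  -0.   0.3]
```

View pics/w2.png

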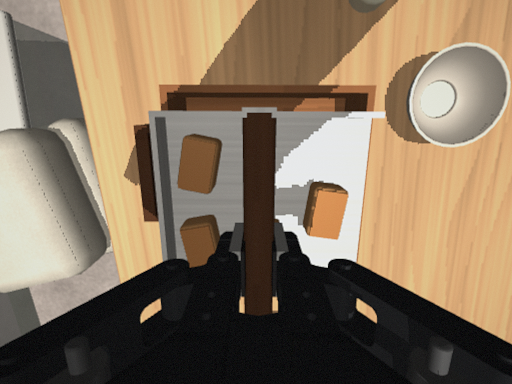

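>>> play_rows --increments '[{"slide":[0,0,12],"angular":[0,0,0],"claw":-1},{"slide":[0,0,0],"angular":[5,0,0],"claw":-1},{"slide":[0,0,0],"angular":[5,0,0],"claw":-1},{"slide":[0,0,0],"angular":[5,0,0],"claw":-1},{"slide":[0,0,0],"angular":[5,0,0],"claw":-1},{"slide":[0,0,0],"angular":[5,0,0],"claw":-1},{"slide":[0,0,0],"angular":[5,0,0],"claw":-1},{"slide":[0,0,0],"angular":[4,0,0],"claw":-1}]'

```text
time: 21.75
ee_pos: [0.4396, 0.4331, 0.2266]
tcp_rot: [-145.8, -0.0, -93.4]
wrist_force: [0.3, -0.1, -3.7]
opening: 0.012
grasp_force: 107.9
```

>>> play_rows --increments '[{"slide":[0,0,0],"angular":[4,0,0],"claw":-1},{"slide":[0,0,0],"angular":[4,0,0],"claw":-1},{"slide":[0,0,0],"angular":[4,0,0],"claw":-1},{"slide":[0,0,0],"angular":[4,0,0],"claw":-1},{"slide":[0,0,0],"angular":[4,0,0],"claw":-1},{"slide":[0,0,0],"angular":[4,0,0],"claw":-1},{"slide":[0,0,0],"angular":[4,0,0],"claw":-1},{"slide":[0,0,0],"angular":[0,0,0],"claw":-1}]'

```text
time: 22.55
ee_pos: [0.4392, 0.4326, 0.2244]
tcp_rot: [-118.0, -0.2, -93.3]
wrist_force: [0.7, 0.1, -4.9]
opening: 0.0124
grasp_force: 108.1
```

```bash
python3 d.py .44 .434 .225 180 0 -93.7
python3 - <<'E'
from h import *
a=bot.camera("wrist");b=bot.camera("scene");cv2.imwrite("pics/ws9.png",cv2.resize(np.hstack([a,b])[:,:,::-1],(800,300)))
print(bot.get_obs()["grasp_force"])
E
```

```text
22.55 [0.4392 0.4326 0.2244] [-118.    -0.2  -93.3] [ 65.4 -13.8 -28.8  40.8 -55.4 -39.7]
slide [-1.4 -0.8  0.4] ang [-62.    0.    0.4]
108.12539219856262
```

View pics/ws9.png

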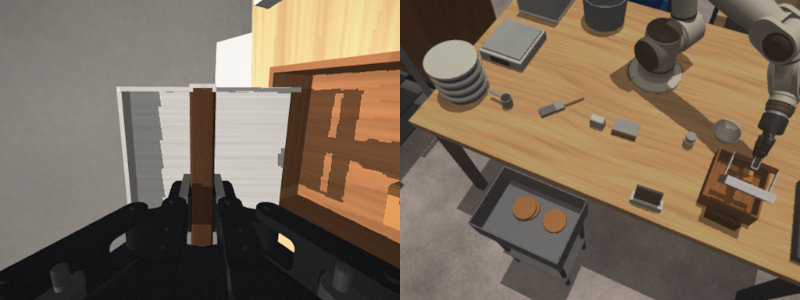

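>>> play_rows --increments '[{"slide":[0,0,0],"angular":[4,0,0],"claw":-1},{"slide":[0,0,0],"angular":[4,0,0],"claw":-1},{"slide":[0,0,0],"angular":[0,0,0],"claw":-1},{"slide":[0,0,0],"angular":[0,0,0],"claw":-1},{"slide":[0,0,0],"angular":[0,0,0],"claw":-1},{"slide":[0,0,0],"angular":[-7,0,0],"claw":-1},{"slide":[0,0,0],"angular":[-7,0,0],"claw":-1},{"slide":[0,0,0],"angular":[-7,0,0],"claw":-1}]'

```text
time: 23.45
ee_pos: [0.4397, 0.434, 0.2291]
tcp_rot: [-131.3, 0.1, -93.4]
wrist_force: [0.2, 1.9, -3.6]
opening: 0.0125
grasp_force: 108.1
```

>>> play_rows --increments '[{"slide":[0,0,0],"angular":[-7,0,0],"claw":-1},{"slide":[0,0,0],"angular":[-7,0,0],"claw":-1},{"slide":[0,0,0],"angular":[-7,0,0],"claw":-1},{"slide":[0,0,0],"angular":[-7,0,0],"claw":-1},{"slide":[0,0,0],"angular":[-7,0,0],"claw":-1},{"slide":[0,0,0],"angular":[-7,0,0],"claw":-1},{"slide":[0,0,0],"angular":[-7,0,0],"claw":-1},{"slide":[0,0,0],"angular":[0,0,0],"claw":-1}]'

```text
time: 24.25
ee_pos: [0.4425, 0.4335, 0.2266]
tcp_rot: [179.8, -0.1, -93.6]
wrist_force: [0.5, -0.1, -4.1]
opening: 0.0122
grasp_force: 107.9
```

```bash
python3 d.py .44 .434 .24 180 0 -93.4
python3 - <<'E'
from h import *
a=bot.camera("wrist");cv2.imwrite("pics/w10.png",a[:,:,::-1])
E
```

```text
24.25 [0.4425 0.4335 0.2266] [ 1.798e+02 -1.000e-01 -9.360e+01] [ 44.4  14.6  18.3  94.    0.1 -42. ]
slide [ -0.3   2.5 -13.4] ang [ 0.2 -0.1 -0.2]
```

>>> play_rows --increments '[{"slide":[0,0,-15],"angular":[0,0,0],"claw":-1},{"slide":[10,-2,-10],"angular":[0,0,0],"claw":-1},{"slide":[20,-4,0],"angular":[0,0,0],"claw":-1},{"slide":[32,-6.4,0],"angular":[0,0,0],"claw":-1},{"slide":[32,-6.4,0],"angular":[0,0,0],"claw":-1},{"slide":[32,-6.4,0],"angular":[0,0,0],"claw":-1},{"slide":[32,-6.4,0],"angular":[0,0,0],"claw":-1},{"slide":[32,-6.4,0],"angular":[0,0,0],"claw":-1}]'

```text
time: 25.1
ee_pos: [0.4662, 0.2404, 0.2539]
tcp_rot: [-179.7, 0.0, -93.4]
wrist_force: [0.9, -0.1, -3.2]
opening: 0.0122
grasp_force: 108.0
```

>>> play_rows --increments '[{"slide":[32,-6.4,0],"angular":[0,0,0],"claw":-1},{"slide":[32,-6.4,0],"angular":[0,0,0],"claw":-1},{"slide":[32,-6.4,0],"angular":[0,0,0],"claw":-1},{"slide":[32,-6.4,0],"angular":[0,0,0],"claw":-1},{"slide":[32,-6.4,0],"angular":[0,0,0],"claw":-1},{"slide":[32,-6.4,0],"angular":[0,0,0],"claw":-1},{"slide":[32,-6.4,0],"angular":[0,0,0],"claw":-1},{"slide":[32,-6.4,0],"angular":[0,0,0],"claw":-1}]'

```text
time: 25.9
ee_pos: [0.5021, -0.018, 0.254]
tcp_rot: [-179.7, -0.1, -93.4]
wrist_force: [0.8, 0.1, -2.8]
opening: 0.0122
grasp_force: 108.0
```

>>> play_rows --increments '[{"slide":[32,-6.4,0],"angular":[0,0,0],"claw":-1},{"slide":[32,-6.4,0],"angular":[0,0,0],"claw":-1},{"slide":[32,-6.4,0],"angular":[0,0,0],"claw":-1},{"slide":[32,-6.4,0],"angular":[0,0,0],"claw":-1},{"slide":[20,-4,0],"angular":[0,0,0],"claw":-1},{"slide":[10,-2,0],"angular":[0,0,0],"claw":-1},{"slide":[0,0,0],"angular":[0,0,0],"claw":-1},{"slide":[0,0,0],"angular":[0,0,0],"claw":-1}]'

```text
time: 26.7
ee_pos: [0.5246, -0.1753, 0.2533]
tcp_rot: [-179.9, -0.0, -93.4]
wrist_force: [0.2, 0.7, -3.4]
opening: 0.0121
grasp_force: 108.0
```

```bash
python3 d.py .53 -.215 .098 180 0 -90
python3 - <<'E'
from h import *
a=bot.camera("wrist");b=bot.camera("top")
p=cv2.resize(b[140:260,60:230],(566,400),interpolation=cv2.INTER_CUBIC)
cv2.imwrite("pics/w11.png",np.vstack([cv2.resize(a,(267,200)),p[:200,:267],p[200:,:267]])[:0] if 0 else np.hstack([cv2.resize(a[:,60:460],(400,384)),cv2.resize(b[130:258,60:192],(400,384),interpolation=cv2.INTER_CUBIC)])[:,:,::-1])
E
```

```text
26.7 [ 0.5246 -0.1753  0.2533] [-179.9   -0.   -93.4] [ -18.5    5.4   10.8   95.4   -0.  -105.1]
slide [ 39.2  -7.4 155.3] ang [-0.1 -0.  -3.4]
```

View pics/w11.png

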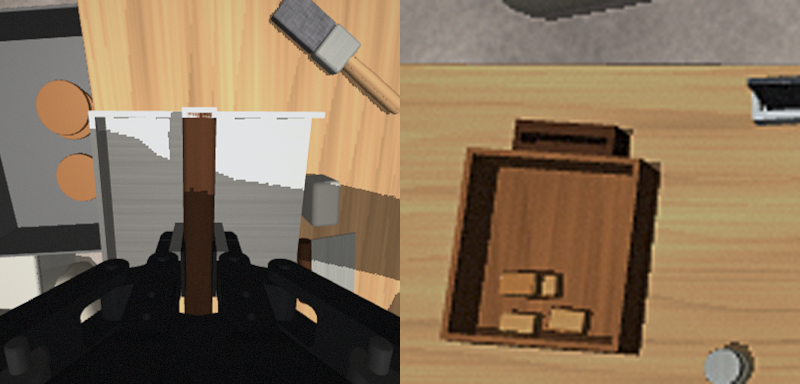

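>>> play_rows --increments '[{"slide":[20,-4,0],"angular":[0,0,0],"claw":-1},{"slide":[19,-3,0],"angular":[0,0,-3.4],"claw":-1},{"slide":[0,0,30],"angular":[0,0,0],"claw":-1},{"slide":[0,0,40],"angular":[0,0,0],"claw":-1},{"slide":[0,0,40],"angular":[0,0,0],"claw":-1},{"slide":[0,0,25],"angular":[0,0,0],"claw":-1},{"slide":[0,0,12],"angular":[0,0,0],"claw":-1},{"slide":[0,0,5],"angular":[0,0,0],"claw":-1}]'

```text
time: 27.6
ee_pos: [0.5295, -0.2147, 0.1]
tcp_rot: [180.0, 0.0, -89.9]
wrist_force: [-0.6, 0.2, -3.2]
opening: 0.0123
grasp_force: 107.9
```

>>> play_rows --increments '[{"slide":[0,0,2],"angular":[0,0,0],"claw":-1},{"slide":[0,0,2],"angular":[0,0,0],"claw":-1},{"slide":[0,0,0],"angular":[0,0,0],"claw":-1}]'

```text
time: 27.9
ee_pos: [0.5303, -0.2156, 0.0978]
tcp_rot: [-179.9, -0.0, -90.0]
wrist_force: [0.2, -1.3, -3.1]
opening: 0.012
grasp_force: 107.9
```

>>> play_rows --increments '[{"slide":[0,0,1.5],"angular":[0,0,0],"claw":-1},{"slide":[0,0,1],"angular":[0,0,0],"claw":-1},{"slide":[0,0,0.5],"angular":[0,0,0],"claw":-1},{"slide":[0,0,0],"angular":[0,0,0],"claw":-1}]'

```text
time: 28.3
ee_pos: [0.5302, -0.2157, 0.0954]
tcp_rot: [-179.8, -0.1, -90.0]
wrist_force: [-3.1, 0.7, 5.7]
opening: 0.012
grasp_force: 109.5
```

>>> play_rows --squeeze 40 --increments '[{"slide":[0,0,0],"angular":[0,0,0],"claw":-0.4},{"slide":[0,0,0],"angular":[0,0,0],"claw":0},{"slide":[0,0,0],"angular":[0,0,0],"claw":0.5},{"slide":[0,0,0],"angular":[0,0,0],"claw":0.5},{"slide":[0,0,-20],"angular":[0,0,0],"claw":0.5},{"slide":[0,0,-40],"angular":[0,0,0],"claw":0.5},{"slide":[0,0,-40],"angular":[0,0,0],"claw":0.5},{"slide":[0,0,-50],"angular":[0,0,0],"claw":0.5}]'

```text
time: 29.1
ee_pos: [0.529, -0.2152, 0.244]
tcp_rot: [179.9, 0.0, -90.0]
wrist_force: [1.5, -0.9, -0.1]
opening: 0.0638
grasp_force: 0.0
```

```bash
python3 d.py .6075 .1655 .30 180 0 -85
```

```text
29.1 [ 0.529  -0.2152  0.244 ] [179.9   0.  -90. ] [ -22.1    7.9   12.5   94.7    0.  -112.1]
slide [-380.7  -78.5  -55.9] ang [ 0.1  0.  -5. ]
```

>>> play_rows --increments '[{"slide":[-20,-4,-6],"angular":[0,0,0],"claw":0.5},{"slide":[-35,-7,0],"angular":[0,0,0],"claw":0.5},{"slide":[-35,-7,0],"angular":[0,0,0],"claw":0.5},{"slide":[-35,-7,0],"angular":[0,0,0],"claw":0.5},{"slide":[-35,-7,0],"angular":[0,0,0],"claw":0.5},{"slide":[-35,-7,0],"angular":[0,0,0],"claw":0.5},{"slide":[-35,-7,0],"angular":[0,0,0],"claw":0.5},{"slide":[-35,-7,0],"angular":[0,0,0],"claw":0.5}]'

```text
time: 29.9
ee_pos: [0.5827, 0.0511, 0.2497]
tcp_rot: [-179.9, -0.0, -90.0]
wrist_force: [-0.1, -0.3, -0.9]
opening: 0.0639
grasp_force: 0.0
```

>>> play_rows --increments '[{"slide":[-35,-7,0],"angular":[0,0,0],"claw":0.5},{"slide":[-35,-7,0],"angular":[0,0,0],"claw":0.5},{"slide":[-35,-7,0],"angular":[0,0,0],"claw":0.5},{"slide":[-10,-4,0],"angular":[0,0,-4.7],"claw":0.5},{"slide":[0,0,0],"angular":[0,0,0],"claw":0.5},{"slide":[0,0,0],"angular":[0,0,0],"claw":0.5}]'

```text
time: 30.5
ee_pos: [0.6075, 0.1643, 0.2495]
tcp_rot: [-180.0, -0.0, -85.4]
wrist_force: [-0.3, -0.6, 0.3]
opening: 0.0637
grasp_force: 0.0
```

```bash
python3 d.py .6075 .1655 .104 180 0 -85.3
python3 - <<'E'
from h import *
cv2.imwrite("pics/w12.png",bot.camera("wrist")[:,:,::-1]);i=bot.camera_info("wrist");np.savez("w12.npz",**{k:np.array(v) for k,v in i.items()})
E
```

```text
30.5 [0.6075 0.1643 0.2495] [-180.    -0.   -85.4] [ 15.1  16.3  23.1  96.7  -0.  -79.5]
slide [-1.300e+00 -1.000e-01  1.455e+02] ang [-0.  -0.  -0.1]
```

View pics/w12.png

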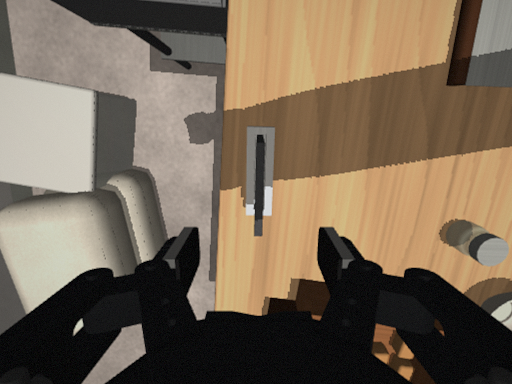

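Run:
```python
from h import *
c=cam("wrist")
a=p2w(c,261,135,.128);b=p2w(c,258,236,.128);print(a.round(4),b.round(4),((a+b)/2).round(4),np.degrees(np.arctan2(*(b-a)[:2])))
```

```text
[0.6084 0.1122 0.128 ] [0.6033 0.2077 0.128 ] [0.6059 0.16   0.128 ] -3.0529932681340934
```

>>> play_rows --squeeze 30 --increments '[{"slide":[-1.3,0,30],"angular":[0,0,0],"claw":0.5},{"slide":[0,0,40],"angular":[0,0,0],"claw":0.5},{"slide":[0,0,40],"angular":[0,0,0],"claw":0.5},{"slide":[0,0,25],"angular":[0,0,0],"claw":0.5},{"slide":[0,0,10],"angular":[0,0,0],"claw":0.3},{"slide":[0,0,0],"angular":[0,0,0],"claw":0},{"slide":[0,0,0],"angular":[0,0,0],"claw":-0.3},{"slide":[0,0,0],"angular":[0,0,0],"claw":-0.5}]'

```text
time: 31.35
ee_pos: [0.6085, 0.1659, 0.1069]
tcp_rot: [-179.8, 0.0, -85.3]
wrist_force: [0.4, -1.0, -0.1]
opening: 0.0216
grasp_force: 0.0
```

>>> play_rows --squeeze 30 --increments '[{"slide":[0,0,0],"angular":[0,0,0],"claw":-0.6},{"slide":[0,0,0],"angular":[0,0,0],"claw":-0.7},{"slide":[0,0,0],"angular":[0,0,0],"claw":-0.8},{"slide":[0,0,0],"angular":[0,0,0],"claw":-1},{"slide":[0,0,0],"angular":[0,0,0],"claw":-1},{"slide":[0,0,0],"angular":[0,0,0],"claw":-1}]'

```text
time: 31.95
ee_pos: [0.6078, 0.1659, 0.1053]
tcp_rot: [-179.9, -0.0, -85.3]
wrist_force: [-0.4, -0.4, 5.7]
opening: 0.0076
grasp_force: 30.6
```

>>> play_rows --squeeze 60 --increments '[{"slide":[0,0,0],"angular":[0,0,0],"claw":-1},{"slide":[0,0,-5],"angular":[0,0,0],"claw":-1},{"slide":[0,0,-10],"angular":[0,0,0],"claw":-1},{"slide":[0,0,-20],"angular":[0,0,0],"claw":-1},{"slide":[0,0,-25],"angular":[0,0,0],"claw":-1},{"slide":[0,0,-25],"angular":[0,0,0],"claw":-1},{"slide":[0,0,-15],"angular":[0,0,0],"claw":-1},{"slide":[0,0,-5],"angular":[0,0,0],"claw":-1}]'

```text
time: 32.75
ee_pos: [0.608, 0.166, 0.2121]
tcp_rot: [-179.8, 0.0, -85.3]
wrist_force: [0.5, -0.1, -1.4]
opening: 0.0072
grasp_force: 58.5
```

```bash
python3 d.py .557 .4257 .21 180 0 -93.7
python3 - <<'E'
from h import *
cv2.imwrite("pics/w13.png",bot.camera("wrist")[:,:,::-1])
o=bot.get_obs();print(o["opening"],o["grasp_force"])
E
```

```text
32.75 [0.608  0.166  0.2121] [-179.8    0.   -85.3] [ 15.3  15.5  17.8  92.2  -0.  -79.4]
slide [-263.    29.5    2.1] ang [-0.2  0.   8.4]
0.007196690040206672 58.47118020057678
```

>>> play_rows --increments '[{"slide":[-15,2,0],"angular":[0,0,0],"claw":-1},{"slide":[-30,3.4,0],"angular":[0,0,0],"claw":-1},{"slide":[-34,3.8,0],"angular":[0,0,0],"claw":-1},{"slide":[-34,3.8,0],"angular":[0,0,0],"claw":-1},{"slide":[-34,3.8,0],"angular":[0,0,0],"claw":-1},{"slide":[-34,3.8,0],"angular":[0,0,0],"claw":-1},{"slide":[-34,3.8,0],"angular":[0,0,0],"claw":-1},{"slide":[-30,3.4,0],"angular":[0,0,0],"claw":-1}]'

```text
time: 33.6
ee_pos: [0.5583, 0.41, 0.208]
tcp_rot: [179.9, -0.1, -85.2]
wrist_force: [0.4, -0.2, -0.7]
opening: 0.0077
grasp_force: 58.5
```

>>> play_rows --increments '[{"slide":[-15,1.7,0],"angular":[0,0,4.2],"claw":-1},{"slide":[-3,0,0],"angular":[0,0,4.2],"claw":-1},{"slide":[0,0,20],"angular":[0,0,0],"claw":-1},{"slide":[0,0,0],"angular":[0,0,0],"claw":-1},{"slide":[0,0,0],"angular":[0,0,0],"claw":-1}]'

```text
time: 34.1
ee_pos: [0.556, 0.4256, 0.1884]
tcp_rot: [179.9, -0.1, -93.7]
wrist_force: [-0.0, -0.5, -0.8]
opening: 0.0073
grasp_force: 58.5
```

```bash
python3 d.py .557 .4257 .19 180 0 -93.7
python3 - <<'E'
from h import *
im=bot.camera("wrist");cv2.imwrite("pics/w14.png",im[:,:,::-1])
c=cam("wrist");print("campos",(-c[0].T@c[1]).round(3))
# predicted px of block/slot corners and board bottom end
A=np.radians(-3.73);cr=np.array([.4324,.4338])
for n,p in (("blk",[(.105,-.056,.055),(.145,-.056,.055),(.145,.056,.055),(.105,.056,.055)]),("slot",[(.11925,-.048,.055),(.13075,-.048,.055),(.13075,.048,.055),(.11925,.048,.055)])):
    print(n,[w2p(c,(cr[0]+np.cos(A)*x-np.sin(A)*y,cr[1]+np.sin(A)*x+np.cos(A)*y,z)).round(1).tolist() for x,y,z in p])
o=bot.get_obs();e=o["ee_pos"]
for dz in(-.0973,.0227):print("board end",w2p(c,e+[0,-.045,dz]).round(1))
E
```

```text
34.1 [0.556  0.4256 0.1884] [ 1.799e+02 -1.000e-01 -9.370e+01] [ 37.4  26.1  28.9  92.9  -0.  -48.9]
slide [-0.1 -1.  -1.6] ang [ 0.1 -0.1  0. ]
campos [0.552 0.359 0.312]
blk [[278.5, 129.4], [234.8, 129.3], [237.0, 241.8], [276.2, 241.8]]
slot [[262.9, 138.3], [250.4, 138.3], [250.9, 234.5], [262.3, 234.5]]
board end [253.8 145.6]
board end [249.2 178. ]
```

Run:
```python
import cv2
g=cv2.cvtColor(cv2.imread("pics/w14.png"),cv2.COLOR_BGR2GRAY)
print("     "+" ".join("%3d"%u for u in range(230,286)))
for v in list(range(124,150,2))+[160,170]:print(v,":"," ".join("%3d"%x for x in g[v,230:286]))
```

```text
230 231 232 233 234 235 236 237 238 239 240 241 242 243 244 245 246 247 248 249 250 251 252 253 254 255 256 257 258 259 260 261 262 263 264 265 266 267 268 269 270 271 272 273 274 275 276 277 278 279 280 281 282 283 284 285
124 : 108 109 111 112 113 114 115 115 115 115 118 119 119 121 123 123 126 125 123 123 125 122 122 125 127 128 128 125 121 120 121 119 122 123 126 123 123 122 124 122 119 118 120 122 121 108  54  40  47  43  44  48  65  76  74  77
126 : 105 110 112 113 115 114 117 115 112  97 102 101 101  97  97  98 100 101 100  98  98  96  97 100 100 101 101 101  98  97  98  95 100  99 101 100 100 101  98  97  92  96  95  97  98  86  47  40  42  42  45  51  67  78  76  76
128 : 108 110 113 113 114 108  82  45  24  29  27  28  25  27  23  33  29  30  27  29  27  25  26  24  25  26  27  24  30  26  32  27  29  31  25  29  31  29  26  28  27  34  31  29  30  30  27  30  37  43  44  52  70  77  76  73
130 : 109 109 110 114 115 105  51  41  41  46  43  41  43  44  42  47  43  43  42  44  43  43  37  34  40  38  39  38  38  40  41  42  41  41  43  41  40  44  39  44  42  42  43  43  44 
[... 1873 characters left out ...]
76  74  75
148 : 109 111 111 113 115 111  85  42  44  45  47  43  44  45  47  46  46  47  47  46  48  38  23  35  36  28  29  30  29  30  30  30  30  29  34  48  44  43  47  43  44  45  46  44  42  45  46  48  46  46  44  58  78  75  75  77
160 : 111 112 114 113 114 118 100  38  44  45  45  43  46  44  46  45  45  44  42  44  43  33  29  29  29  31  27  30  35  33  30  31  31  32  32  24  34  41  49  44  45  45  44  45  43  45  45  45  43  44  45  65  77  77  77  76
170 : 113 115 115 116 117 117 104  53  43  47  45  46  46  44  45  44  47  46  45  33  29  29  34  24  29  29  29  31  32  27  32  28  27  32  31  27  31  31  34  44  42  41  59  87  73  43  44  45  41  44  48  95 144 139 138 135
```

Run:
```python
from h import *
c=cam("wrist")
b=p2w(c,258.8,144,.0911);s=p2w(c,257.4,138,.055);print(b.round(4),s.round(4))
A=np.radians(-3.7);ex=np.array([np.cos(A),np.sin(A)]);ey=np.array([-np.sin(A),np.cos(A)])
d=(s-b)[:2];print("crate frame: x shift %.1f, end gap y %.1f mm"%(1000*d@ex,1000*d@ey))
```

```text
[0.5523 0.3797 0.0911] [0.5533 0.3776 0.055 ]
crate frame: x shift 1.2, end gap y -2.1 mm
```

>>> play_rows --increments '[{"slide":[-0.9,-1.2,0],"angular":[0,0,0],"claw":-1},{"slide":[0,0,10],"angular":[0,0,0],"claw":-1},{"slide":[0,0,10],"angular":[0,0,0],"claw":-1},{"slide":[0,0,8],"angular":[0,0,0],"claw":-1},{"slide":[0,0,3],"angular":[0,0,0],"claw":-1},{"slide":[0,0,0],"angular":[0,0,0],"claw":-1},{"slide":[0,0,0],"angular":[0,0,0],"claw":-1}]'

```text
time: 34.85
ee_pos: [0.5581, 0.4264, 0.1588]
tcp_rot: [-179.9, 0.0, -93.7]
wrist_force: [-0.2, -0.0, -1.0]
opening: 0.0073
grasp_force: 58.6
```

```bash
python3 d.py .557 .4265 .157 180 0 -93.7
python3 - <<'E'
from h import *
im=bot.camera("wrist");cv2.imwrite("pics/w15.png",im[:,:,::-1]);g=cv2.cvtColor(im,cv2.COLOR_RGB2GRAY)
c=cam("wrist");e=bot.get_obs()["ee_pos"];print("pred board end",w2p(c,e+[-.0029,-.0449,-.0973]).round(1),"slot end",w2p(c,[.5533,.3776,.055]).round(1))
print("     "+" ".join("%3d"%u for u in range(235,290)))
for v in range(92,132,2):print(v,":"," ".join("%3d"%x for x in g[v,235:290]))
E
```

```text
34.85 [0.5581 0.4264 0.1588] [-179.9    0.   -93.7] [ 37.4  25.8  25.2  89.4  -0.  -48.9]
slide [-0.1  1.1  1.8] ang [-0.1  0.   0. ]
pred board end [257.5 145.4] slot end [259.6 139.5]
     235 236 237 238 239 240 241 242 243 244 245 246 247 248 249 250 251 252 253 254 255 256 257 258 259 260 261 262 263 264 265 266 267 268 269 270 271 272 273 274 275 276 277 278 279 280 281 282 283 284 285 286 287 288 289
92 : 110 111 111 113 113 116 118 122 121 123 123 123 123 121 116 118 117 119 120 122 122 125 125 124 119 118 117 118 121 121 123 123 122 121 123 122 119 117 117 117 119 119 120 117 116 101  52  41  44  44  42  44  45  44  62
94 : 111 113 112 111 113 117 118 120 123 123 124 124 123 121 121 118 119 118 120 122 124 126 125 122 120 117 120 120 122 122 121 123 123 122 124 122 121 116 117 119 121 117 119 118 115  98  35  42  43  41  42  44  46  48  60
96 : 111 113 111 112 113 117 117 119 122 121 122 124 122 119 120 117 118 119 119 121 123 124 126 124 119 119 119 119 120 121 120 122 120 123 123 124 119 117 117 117 118 117 119 119 117 100  36  41  46  45  44  42  46  47  60
98 : 112 114 1
[... 3126 characters left out ...]
47  45  47  45  56  77
126 : 113 117 119 112  95  93  91  95  96  98  99 100  99 101 101  97  99  96  94  95  94  97  99 101  98  95  92  95  92  94  92  96  96  96  96  96  96  93  90  91  91  94  92  95  86  56  38  43  42  46  43  44  44  58  76
128 : 110  90  43  25  24  26  29  26  27  21  31  25  23  31  23  29  28  30  28  26  30  30  27  31  29  29  26  29  29  27  32  26  30  30  30  29  30  29  30  23  31  30  27  30  27  34  32  31  33  39  46  43  47  58  75
130 : 102  37  38  45  42  45  43  42  40  43  46  41  45  42  45  45  43  43  44  37  37  42  40  38  38  41  42  43  40  43  41  41  42  42  43  44  45  41  38  42  46  42  42  45  44  41  42  41  41  47  45  43  46  60  80
```

Board lower end is in view around rows 136–150; use the last picture on an enlarged crop there.

Run:
```python
import cv2,numpy as np
im=cv2.imread("pics/w15.png")[120:200,220:300].astype(float)
im=np.clip((im-10)*3,0,255).astype(np.uint8)
cv2.imwrite("pics/w15c.png",cv2.resize(im,(600,600),interpolation=cv2.INTER_NEAREST))
g=cv2.cvtColor(cv2.imread("pics/w15.png"),cv2.COLOR_BGR2GRAY)
print("     "+" ".join("%3d"%u for u in range(245,275)))
for v in range(136,156,2):print(v,":"," ".join("%3d"%x for x in g[v,245:275]))
```

```text
245 246 247 248 249 250 251 252 253 254 255 256 257 258 259 260 261 262 263 264 265 266 267 268 269 270 271 272 273 274
136 :  41  43  42  43  41  38  46  43  42  40  36  36  39  38  38  39  38  39  40  39  41  44  44  42  39  42  42  43  43  45
138 :  43  44  42  44  41  46  42  41  37  35  40  39  38  37  41  40  41  39  40  43  44  38  38  44  39  42  40  43  38  38
140 :  42  43  43  44  38  44  45  41  34  26  40  40  41  42  43  41  40  42  39  42  43  28  32  43  42  45  43  41  43  42
142 :  42  45  42  41  41  43  39  39  35  31  38  38  39  39  41  40  39  39  40  43  43  28  26  44  43  44  43  40  43  42
144 :  41  38  45  44  43  42  42  42  36  31  30  30  32  30  31  27  31  31  34  40  38  31  34  42  45  39  42  45  42  46
146 :  42  42  41  42  41  42  43  42  33  33  29  33  30  31  28  32  33  30  29  39  44  32  33  44  43  42  41  44  40  42
148 :  46  44  41  45  42  43  44  42  33  30  28  35  29  28  32  31  31  27  29  37  44  28  37  42  43  41  44  44  46  44
150 :  46  43  44  43  42  44  46  44  31  28  33  31  33  26  33  30  29  33  27  28  36  29  34  47  45  45  45  44  44  43
152 :  44  43  47  42  48  44  45  41  32  34  31  33  29  31  27  28  24  29  27  32  37  30  36  45  43  44  45  42  46  46
154 :  44  43  43  47  45  46  42  30  31  29  32  26  29  32  28  29  30  27  28  31  31  31  36  48  42  45  45  44  46  44
```

View pics/w15c.png

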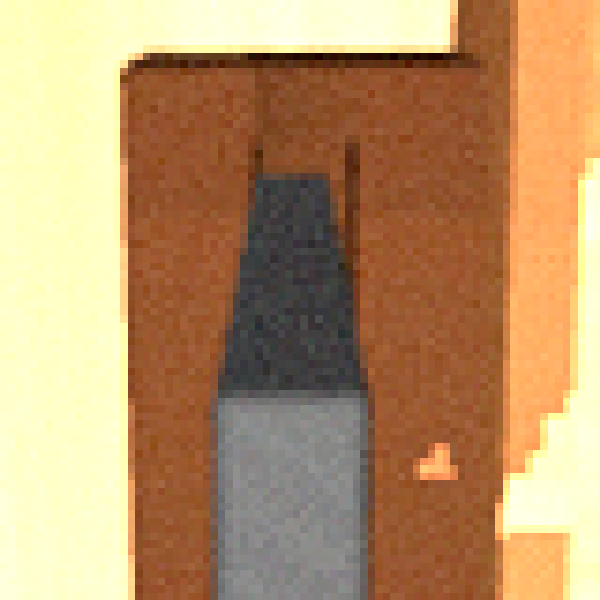

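Run:
```python
from h import *
c=cam("wrist")
b=p2w(c,258.9,143.4,.0615);s=p2w(c,260.2,138.5,.055);print(b.round(4),s.round(4))
A=np.radians(-3.7);ex=np.array([np.cos(A),np.sin(A)]);ey=np.array([-np.sin(A),np.cos(A)])
d=(s-b)[:2];print("crate frame: x shift %.1f, end gap y %.1f mm"%(1000*d@ex,1000*d@ey))
```

```text
[0.5541 0.3801 0.0615] [0.5528 0.3768 0.055 ]
crate frame: x shift -1.1, end gap y -3.3 mm
```

>>> play_rows --increments '[{"slide":[0,1.1,0],"angular":[0,0,0],"claw":-1},{"slide":[0,0,2],"angular":[0,0,0],"claw":-1},{"slide":[0,0,2],"angular":[0,0,0],"claw":-1},{"slide":[0,0,2],"angular":[0,0,0],"claw":-1},{"slide":[0,0,2],"angular":[0,0,0],"claw":-1},{"slide":[0,0,2],"angular":[0,0,0],"claw":-1},{"slide":[0,0,0],"angular":[0,0,0],"claw":-1}]'

```text
time: 35.6
ee_pos: [0.5568, 0.4263, 0.1481]
tcp_rot: [-180.0, -0.0, -93.7]
wrist_force: [-1.3, -0.3, -1.3]
opening: 0.0078
grasp_force: 58.6
```

>>> play_rows --increments '[{"slide":[0,0,3],"angular":[0,0,0],"claw":-1},{"slide":[0,0,3],"angular":[0,0,0],"claw":-1},{"slide":[0,0,3],"angular":[0,0,0],"claw":-1},{"slide":[0,0,3],"angular":[0,0,0],"claw":-1},{"slide":[0,0,3],"angular":[0,0,0],"claw":-1},{"slide":[0,0,0],"angular":[0,0,0],"claw":-1}]'

```text
time: 36.2
ee_pos: [0.5568, 0.4263, 0.1329]
tcp_rot: [-180.0, -0.0, -93.7]
wrist_force: [-0.3, 0.4, -1.6]
opening: 0.0071
grasp_force: 58.6
```

>>> play_rows --increments '[{"slide":[0,0,4],"angular":[0,0,0],"claw":-1},{"slide":[0,0,4],"angular":[0,0,0],"claw":-1},{"slide":[0,0,4],"angular":[0,0,0],"claw":-1},{"slide":[0,0,4],"angular":[0,0,0],"claw":-1},{"slide":[0,0,3],"angular":[0,0,0],"claw":-1},{"slide":[0,0,2],"angular":[0,0,0],"claw":-1},{"slide":[0,0,0],"angular":[0,0,0],"claw":-1}]'

```text
time: 36.9
ee_pos: [0.5569, 0.4264, 0.1122]
tcp_rot: [-180.0, -0.0, -93.7]
wrist_force: [-0.5, -0.5, -1.5]
opening: 0.0077
grasp_force: 58.6
```

>>> play_rows --increments '[{"slide":[0,0,1.5],"angular":[0,0,0],"claw":-1},{"slide":[0,0,1.5],"angular":[0,0,0],"claw":-1},{"slide":[0,0,1],"angular":[0,0,0],"claw":-1},{"slide":[0,0,0],"angular":[0,0,0],"claw":-1}]'

```text
time: 37.3
ee_pos: [0.5571, 0.4265, 0.1093]
tcp_rot: [-179.9, 0.0, -93.7]
wrist_force: [-0.8, -0.9, 3.1]
opening: 0.0071
grasp_force: 59.3
```

>>> play_rows --increments '[{"slide":[0,0,1],"angular":[0,0,0],"claw":-1},{"slide":[0,0,0],"angular":[0,0,0],"claw":-1},{"slide":[0,0,0],"angular":[0,0,0],"claw":-0.7},{"slide":[0,0,0],"angular":[0,0,0],"claw":-0.4},{"slide":[0,0,0],"angular":[0,0,0],"claw":0},{"slide":[0,0,0],"angular":[0,0,0],"claw":0},{"slide":[0,0,-10],"angular":[0,0,0],"claw":0},{"slide":[0,0,-30],"angular":[0,0,0],"claw":0}]'

```text
time: 38.1
ee_pos: [0.5559, 0.4256, 0.1452]
tcp_rot: [179.8, -0.2, -93.7]
wrist_force: [-0.2, 0.2, 0.6]
opening: 0.0428
grasp_force: 0.0
```

>>> play_rows --increments '[{"slide":[0,0,-40],"angular":[0,0,0],"claw":0},{"slide":[0,0,-40],"angular":[0,0,0],"claw":0},{"slide":[40,20,-20],"angular":[0,0,0],"claw":0},{"slide":[40,40,0],"angular":[0,0,0],"claw":0},{"slide":[40,40,0],"angular":[0,0,0],"claw":0},{"slide":[40,40,0],"angular":[0,0,0],"claw":0},{"slide":[40,40,0],"angular":[0,0,0],"claw":0},{"slide":[0,0,0],"angular":[0,0,0],"claw":0}]'

```text
time: 38.9
ee_pos: [0.3802, 0.2526, 0.2494]
tcp_rot: [-179.9, 0.0, -93.7]
wrist_force: [1.8, -0.1, 0.8]
opening: 0.0424
grasp_force: 0.0
```

Run:
```python
from h import *
o=bot.get_obs();print(o["time"],o["ee_pos"].round(3))
im={n:bot.camera(n) for n in("top","scene")}
for n in im:cv2.imwrite(f"pics/{n}_end.png",im[n][:,:,::-1])
A=np.radians(-3.73)
for n in("scene","top"):
    c=cam(n);g=cv2.cvtColor(im[n],cv2.COLOR_RGB2GRAY);o0=cv2.cvtColor(cv2.imread(f"pics/{n}0.png"),cv2.COLOR_BGR2GRAY)
    # board top edge predicted px if home
    for y in(-.045,.045):print(n,[w2p(c,(.5567-np.sin(A)*y,.4262+np.cos(A)*y,z)).round(1).tolist() for z in(.132,.145,.055)])
    d=cv2.absdiff(g,o0)>30
    k,l,s,ct=cv2.connectedComponentsWithStats(d.astype(np.uint8))
    print([s[i].tolist() for i in range(1,k) if s[i,4]>60])
c=cam("scene");a=w2p(c,(.5567,.4262,.132));g=cv2.cvtColor(im["scene"],cv2.COLOR_RGB2GRAY)
u=int(round(a[0]))
print("col",u,"pred top row",a[1],g[int(a[1])-15:int(a[1])+20,u].tolist())
```

```text
38.9 [0.38  0.253 0.249]
scene [[409.6, 255.3], [411.3, 253.4], [400.1, 265.6]]
scene [[445.4, 271.2], [447.6, 269.5], [433.5, 280.8]]
[[126, 0, 54, 39, 1219], [325, 0, 46, 31, 649], [348, 0, 58, 110, 3062], [425, 0, 21, 10, 121], [448, 0, 50, 43, 1476], [499, 0, 13, 31, 315], [407, 6, 17, 17, 204], [300, 26, 22, 56, 434], [469, 30, 24, 12, 173], [382, 35, 91, 139, 6146], [286, 83, 19, 15, 80], [316, 88, 48, 55, 1087], [140, 97, 239, 170, 9202], [141, 159, 32, 28, 679], [172, 159, 65, 61, 1636], [244, 188, 32, 30, 694], [420, 209, 14, 10, 83], [416, 214, 14, 11, 64], [439, 214, 14, 11, 92], [425, 220, 24, 22, 186], [147, 272, 31, 12, 87]]
top [[119.4, 171.7], [118.1, 170.8], [127.0, 176.9]]
top [[91.4, 169.8], [89.8, 168.9], [100.5, 175.1]]
[[299, 132, 27, 19, 69], [175, 155, 32, 13, 312], [46, 162, 466, 222, 24399], [284, 165, 51, 49, 1281], [339, 176, 27, 25, 63], [241, 191, 28, 19, 62], [225, 226, 189, 96, 6716], [107, 260, 47, 38, 694], [116, 303, 38, 58, 146], [129, 303, 32, 4, 76], [143, 310, 19, 7, 69]]
col 427 pred top row 263.1596178417949 [104, 105, 107, 106, 106, 107, 107, 106, 104, 106, 104, 106, 105, 105, 96, 78, 77, 61, 42, 41, 42, 41, 40, 43, 41, 40, 39, 42, 41, 42, 43, 42, 43, 45, 46]
```

```bash
python3 -c "
from workcell import bot
print(bot.job_done())"
```

```text
the job is handed in; nothing more can be done
None
```

I finished every step in the order asked and handed the job in at about 39 s: the three rounds are in the tub, the four rusks are in the crate, the empty tray stands in front of the tub, and the board is fully home in its slot. The tray and board placing are confirmed by contact force, height and pixel checks rather than a final look, because I had used all 14 picture views.

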